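Find the damp furniture foot and hold it over the moisture reader

TASK

Wake the moisture reader by pressing its keys fully down one at a time, holding each for a moment: round key, then bar key, then square key. Then feel which of the two turned wooden feet is the heavier, damp one: lift the foot on the round board straight up a few centimetres, hold it still for a second and set it back upright on that board without dropping it, then do the same lift with the foot on the square board. Finish while still holding the heavier foot in the gripper, upright and still, centred over the reader's round pad with a gap of about 5 cm under it, the lighter foot left standing upright on its board and the other things on the bench left alone.

Things in the scene. Friction and masses are not known exactly. Their poses are not given: they have to be found in the camera images.
- meter_pad (a point): centre of the black round reading pad, 92 mm across, flat on top of the moisture reader, 47 mm above the bench. The reader is a fixed grey case 200 (its x) by 180 (its y) by 45 mm high; the case's centre lies 45 mm to its -x from here, the row of keys 113 mm to its -x (robot side), a dark display strip between. Yaw is the case's heading, z is up
- key_round_top (a point): pale round key 26 mm across, in the middle of the row of three, 52 mm from its neighbours; seen with the display beyond the keys and the keys nearest you, it is the middle one. Top 8 mm above the case, travel 6 mm straight down, spring 1 N at the start to 4 N fully down. This point is the centre of its top face
- key_bar_top (a point): pale narrow bar key, 12 mm (case x) by 34 mm (case y), 52 mm to case +y of the round key; seen with the display beyond the keys and the keys nearest you, it is the left one. Top 8 mm above the case, travel 6 mm straight down, spring 1 N at the start to 4 N fully down. This point is the centre of its top face
- key_square_top (a point): pale square key 24 by 24 mm, 52 mm to case -y of the round key; seen with the display beyond the keys and the keys nearest you, it is the right one. Top 8 mm above the case, travel 6 mm straight down, spring 1 N at the start to 4 N fully down. This point is the centre of its top face
- key_round (a joint): travel of the round key in m: 0 up, 0.006 fully down; it counts as pressed beyond 0.004 and springs back when let go
- key_bar (a joint): travel of the bar key in m: 0 up, 0.006 fully down; it counts as pressed beyond 0.004 and springs back when let go
- key_square (a joint): travel of the square key in m: 0 up, 0.006 fully down; it counts as pressed beyond 0.004 and springs back when let go
- round_top (a point): centre of the upper face of the round wooden board: a fixed disc 144 mm across, 18 mm thick, flat on the bench, z up
- square_top (a point): centre of the upper face of the square wooden board: fixed, 144 by 144 mm, 18 mm thick, flat on the bench, z up
- foot_1_mid (a point): one of two look-alike turned oak furniture feet, loose, upright on a board: a round bun 80 mm across up to 42 mm, rounding in to a plain round shank 46 mm across from 58 mm up to the top at 125 mm. Its look, name and board do not tell its weight. This point is on its axis, half-way up, 62.5 mm above its underside; z is up along the axis
- foot_2_mid (a point): one of two look-alike turned oak furniture feet, loose, upright on a board: a round bun 80 mm across up to 42 mm, rounding in to a plain round shank 46 mm across from 58 mm up to the top at 125 mm. Its look, name and board do not tell its weight. This point is on its axis, half-way up, 62.5 mm above its underside; z is up along the axis
- foot_1: the foot of point foot_1_mid, origin at the centre of its underside. One of the two feet weighs 0.20 to 0.28 kg, the other (the damp one) 0.38 to 0.50 kg; which is which cannot be seen
- foot_2: the foot of point foot_2_mid, origin at the centre of its underside. One of the two feet weighs 0.20 to 0.28 kg, the other (the damp one) 0.38 to 0.50 kg; which is which cannot be seen
- sanding_block: bystander, loose: cork sanding block 50 x 90 x 28 mm lying just beyond the round board; origin at the centre of its underside
- offcut: bystander, loose: dark wood offcut 45 x 80 x 20 mm lying just beyond the square board; origin at the centre of its underside
- hammer: bystander, loose: hammer lying on the far part of the bench
- screwdriver: bystander, loose: screwdriver lying at the left edge of the work area
- tape: bystander, loose: black tape measure 34 mm high, about 70 mm across, beside the reader on its outer (right-hand) side
- try_square: bystander, loose: try square lying on the far part of the bench, wooden stock 110 mm, steel blade 160 mm; origin under its stock
- glue: bystander, loose: white glue bottle 52 mm across and 130 mm tall, standing beyond the reader; origin at the centre of its underside

How it is judged:
By the outcome, as a careful person would: the job done as asked, in the order asked, and still so for the second after the job is handed in, while the arm keeps its last pose, push and grip.
It also fails if it takes over 72 s, if anything falls off the work surface, if the arm or the gripper's body presses on something with over 40 N, if the wrist force passes 120 N, or if a joint passes its speed limit or range.

ROBOT

A 7-joint arm with a two-finger parallel gripper is mounted at the origin on the work surface. World frame = base frame: x ahead of the robot, y to its left, z up, the work surface at z = 0. Lengths are in m, angles in rad, forces in N, time in s.
With the tool pointing down it reaches from about 0.425 to 1.025 m from the base axis. Payload 3.6 kg.
Tool frame: the origin (TCP) lies midway between the tips of the shut fingers; the grasp point (between the pads) lies 19 mm behind it (grip_point_offset is the distance from the TCP to the grasp point, in m); z points along the fingers, y is the line along which they close (so a half turn about z gives the same grasp; the last joint's range is limited). The gripper opens to 85 mm and grips with 20 to 120 N. Pads are 22 mm wide; open, the fingers measure 114 mm over their backs; the gripper's body (76 mm by 85 mm) begins 54 mm behind the grasp point. The pads swing forward as they close: fully open they stand 13 mm farther back than shut.
Start: joints at [1.218, 0.591, 0.048, 1.609, -0.033, 0.943, -0.034], TCP at [0.186, -0.701, 0.206] pointing down, gripper open.
Joint ranges: [-2.69, 2.69], [-0.47, 2.24], [-1.27, 1.36], [0.19, 2.51], [-1.53, 4.68], [0.08, 2.07], [-3.09, 3.09]. Speed limits (rad/s): [2.57, 2.57, 3.14, 3.14, 3.14, 3.14, 3.14].

INTERFACE

Orientations are given as a unit quaternion [x, y, z, w].
In Python, from bench import state, snapshot, get_calibration, close_job, grip_point_offset gives the robot as it stands.
- The arm moves only by the tool play_rows, never from a script. Its argument "moves" is a list of rows, each an object of numbers: "dx", "dy", "dz": the shift along the tool's x, y, z in m; "wx", "wy", "wz": the turn, a rotation vector about the tool's x, y, z in rad. A call has 1 to 20 rows; each row shifts and turns the commanded pose from where the row before left it, along the tool's axes as they then stand; what a row does not reach is not made up. A row lasts 1/8 s, in which the tool goes at most 62.5 mm and 10.7 degrees, less where a joint would pass 70% of its speed; a pose out of reach is approached as far as the arm can. A call is refused whole if a number of a shift passes 0.0625 or a number of a turn 0.188, either way. A call with a gripper value outside its range is refused whole. "gripper" is the opening, from 0 (shut) to 1 (fully open), set as the call begins (left out, the last holds). The fingers move at their own pace and stop on an object; the grip force is fixed at half the most. Time passes only in rows, so rows that do not move let the fingers close. It gives the time, the measured TCP pose, the force, the opening and the grip force at its end, in the units of the state.
- state(): the state, without advancing time (a new reading comes with each control period).
- snapshot(name): name is "scene" or "side" or "wrist"; returns the picture (420x560x3 uint8, red, green, blue); there is no depth.
- get_calibration(name): a dict with "mtx" (3x3 intrinsics, pixels), "R" (3x3) and "t" (3): a world point X has camera coordinates R X + t. Camera axes: x right, y down, z forward; pixel columns grow to the right and rows downward; lengths in m; the calibration is good to about 2 mm. A picture is of the moment at which its call begins: read the wrist's pose just before it. get_calibration takes no time and is no camera call; for the wrist camera it gives the pose at the moment of the call.
- close_job(): hands the job in; it is judged then, once.
The state is a dict: "clock": time; "qpos": joint angles; "joint_velocities": joint speeds; "effort": joint torques, N m; "tcp_pos": TCP position; "tool_rot": TCP orientation; "ft_force": force on the tool from outside, world axes, zero at the start; "torque": the same for the moment, N m; "gripper_width": finger opening in m; "grasp_force": force on a finger pad.
Only numpy, scipy, OpenCV 4.12 (cv2) and the standard library are available. Lean on these libraries where they do the work, as an engineer would, in place of code of your own. Each camera call takes 0.05 s, during which the arm holds its last target. There are 200 camera calls.

## Working session

There is one attempt and no reset: what is moved stays moved. The work goes in short steps, Python scripts to look and compute and a tool call to move; the robot and the scene stay as the last step left them, time stands still between calls to the robot, and variables do not carry over. Pictures are saved under pics/ and viewed, at most 10 in all, crops included, and the job is handed in when it is done.

Besides the shell and the picture viewer there is one more tool, called after "Request:" as name(argument=value, ...) on one line, values as JSON. play_rows: Moves the arm, as the interface text tells. Its arguments: {"type":"object","properties":{"moves":{"type":"array"},"gripper":{"type":"number"}},"required":["moves"]}

```bash
mkdir -p pics
python3 - <<'E'
from bench import *
import cv2
for n in("scene","side"):
    cv2.imwrite(f"pics/{n}0.png",snapshot(n)[:,:,::-1])
    c=get_calibration(n);print(n,c["mtx"].round(1).tolist(),c["R"].round(3).tolist(),c["t"].round(3).tolist(),(-c["R"].T@c["t"]).round(3))
s=state();print(s,grip_point_offset)
E
```

```text
scene [[475.5, 0.0, 280.2], [0.0, 475.5, 198.5], [0.0, 0.0, 1.0]] [[-0.453, 0.892, -0.017], [0.685, 0.335, -0.647], [-0.572, -0.304, -0.762]] [0.266, -0.386, 1.621] [1.311 0.385 0.99 ]
side [[450.0, 0.0, 284.3], [0.0, 450.0, 202.1], [0.0, 0.0, 1.0]] [[0.988, -0.157, -0.001], [-0.081, -0.504, -0.86], [0.134, 0.849, -0.511]] [-0.61, 0.126, 1.164] [ 0.456 -1.02   0.703]
{'clock': 0.1, 'qpos': array([ 1.21852285,  0.59204187,  0.04832208,  1.60969269, -0.03326497,
        0.94268814, -0.0336666 ]), 'joint_velocities': array([ 1.21865123e-03, -1.29225881e-03,  2.45255229e-03, -3.01276585e-03,
       -7.10970216e-05, -1.15428991e-04, -3.20134189e-04]), 'effort': array([ 4.05941159e-03, -5.49991035e+01,  1.55311927e+00, -1.98824644e+01,
        9.73969203e-03,  3.79272475e-03, -1.95688722e-05]), 'tcp_pos': array([ 0.1853079 , -0.70009891,  0.20494582]), 'tool_rot': array([ 9.91632982e-01,  1.29085258e-01, -2.06064907e-04, -9.91781757e-04]), 'ft_force': array([ 1.04339465,  0.85911676, -0.04536234]), 'torque': array([ 0.0455874 , -0.01621486, -0.00382728]), 'grasp_force': 0.0, 'gripper_width': 0.08554601471425732} 0.0187
```

View pics/scene0.png

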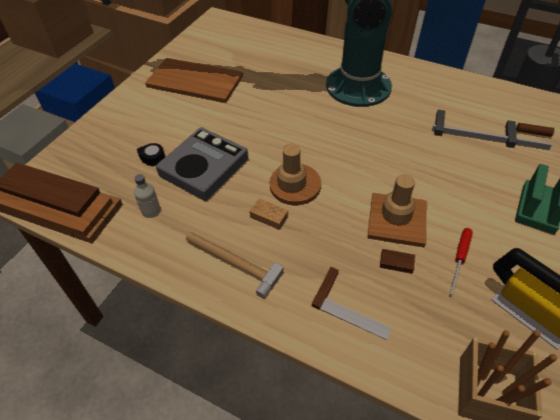

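View pics/side0.png

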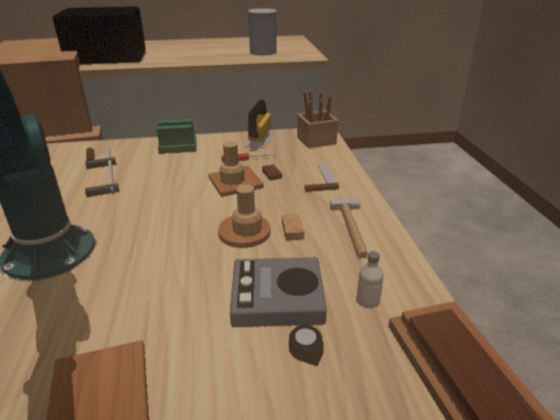

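The scene view shows the reader near (203,162) with its pad at (191,166) and keys from (203,134) to (233,149). The feet are at (291,170) and (400,200). In the side view the pad is at (298,281), the keys are at x≈246, and the feet are at (246,210) and (231,160).

```bash
cat > h.py <<'E'
import numpy as np, cv2
from bench import *
def ray(c,uv,z):
    d=c["R"].T@np.linalg.inv(c["mtx"])@np.array([uv[0],uv[1],1.]); o=-c["R"].T@c["t"]
    return o+d*(z-o[2])/d[2]
def blobs(mask,roi,amin):
    x0,y0,x1,y1=roi; m=mask[y0:y1,x0:x1].astype(np.uint8)
    n,l,s,ce=cv2.connectedComponentsWithStats(m)
    return [(ce[i]+[x0,y0],s[i][4],s[i][2:4]) for i in range(1,n) if s[i][4]>=amin]
E
python3 - <<'E'
from h import *
o=[]
for n,rk,rp,rf in(("scene",(193,125,242,158),(170,148,212,182),[(275,140,310,200),(380,172,420,225)]),("side",(235,258,258,305),(272,264,322,298),[(230,182,265,240),(215,140,248,190)])):
    im=cv2.imread(f"pics/{n}0.png");c=get_calibration(n);g=im.min(2)
    for b,a,wh in blobs(g>125,rk,8): print(n,"key",b.round(1),a,wh,ray(c,b,.053).round(4))
    for b,a,wh in blobs(im.max(2)<45,rp,100): print(n,"pad",b.round(1),a,wh,ray(c,b,.047).round(4))
    for r in rf:
        o.append(cv2.resize(im[r[1]:r[3],r[0]:r[2]],(280,300),interpolation=cv2.INTER_CUBIC))
cv2.imwrite("pics/f.png",np.vstack([np.hstack(o[:2]),np.hstack(o[2:])]))
E
```

```text
scene key [202.4 134. ] 28 [8 5] [ 0.4874 -0.3063  0.053 ]
scene key [216.2 140.4] 25 [7 5] [ 0.4928 -0.2551  0.053 ]
scene key [230.3 147.3] 18 [9 5] [ 0.4998 -0.2035  0.053 ]
scene pad [191.2 165.9] 591 [33 23] [ 0.6066 -0.267   0.047 ]
side key [246.7 264.9] 39 [5 9] [ 0.4976 -0.2045  0.053 ]
side key [245.9 280. ] 61 [11  7] [ 0.4914 -0.2566  0.053 ]
side key [245.1 296.6] 81 [11  8] [ 0.4853 -0.3089  0.053 ]
```

View pics/f.png

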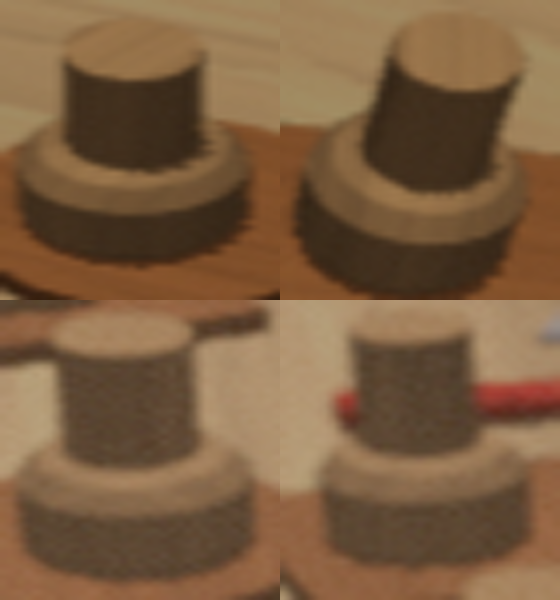

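Run:
```python
from h import *
for n,a,b in(("scene",(291.1,148.9),(404.9,180.7)),("side",(244.8,188.3),(230.1,144))):
    c=get_calibration(n);print(n,ray(c,a,.143).round(4),ray(c,b,.143).round(4))
```

```text
scene [ 0.5147 -0.0034  0.143 ] [0.4941 0.2904 0.143 ]
side [ 0.5138 -0.0051  0.143 ] [0.4919 0.2866 0.143 ]
```

Request:
play_rows(gripper=0, moves=[{"wz":0.13},{"wz":0.129},{"dx":0.022,"dy":-0.032},{"dx":0.022,"dy":-0.032},{"dx":0.022,"dy":-0.032},{"dx":0.022,"dy":-0.032},{"dx":0.022,"dy":-0.032},{"dx":0.022,"dy":-0.032},{"dx":0.022,"dy":-0.032},{"dx":0.022,"dy":-0.032},{"dx":0.022,"dy":-0.032},{"dx":0.022,"dy":-0.032},{"dx":0.022,"dy":-0.032},{"dx":0.022,"dy":-0.032},{"dx":0.022,"dy":-0.032,"dz":0.03},{"dx":0.02,"dy":-0.029,"dz":0.03},{"dz":0.03},{},{}])

```text
invalid input at $.moves[0]: expected keys dx, dy, dz, wx, wy, wz
```

Request:
play_rows(gripper=0, moves=[{"dx":0,"dy":0,"dz":0,"wx":0,"wy":0,"wz":0.13},{"dx":0,"dy":0,"dz":0,"wx":0,"wy":0,"wz":0.129},{"dx":0.022,"dy":-0.032,"dz":0,"wx":0,"wy":0,"wz":0},{"dx":0.022,"dy":-0.032,"dz":0,"wx":0,"wy":0,"wz":0},{"dx":0.022,"dy":-0.032,"dz":0,"wx":0,"wy":0,"wz":0},{"dx":0.022,"dy":-0.032,"dz":0,"wx":0,"wy":0,"wz":0},{"dx":0.022,"dy":-0.032,"dz":0,"wx":0,"wy":0,"wz":0},{"dx":0.022,"dy":-0.032,"dz":0,"wx":0,"wy":0,"wz":0},{"dx":0.022,"dy":-0.032,"dz":0,"wx":0,"wy":0,"wz":0},{"dx":0.022,"dy":-0.032,"dz":0,"wx":0,"wy":0,"wz":0},{"dx":0.022,"dy":-0.032,"dz":0,"wx":0,"wy":0,"wz":0},{"dx":0.022,"dy":-0.032,"dz":0,"wx":0,"wy":0,"wz":0},{"dx":0.022,"dy":-0.032,"dz":0,"wx":0,"wy":0,"wz":0},{"dx":0.022,"dy":-0.032,"dz":0,"wx":0,"wy":0,"wz":0},{"dx":0.022,"dy":-0.032,"dz":0.03,"wx":0,"wy":0,"wz":0},{"dx":0.02,"dy":-0.029,"dz":0.03,"wx":0,"wy":0,"wz":0},{"dx":0,"dy":0,"dz":0.03,"wx":0,"wy":0,"wz":0},{"dx":0,"dy":0,"dz":0,"wx":0,"wy":0,"wz":0},{"dx":0,"dy":0,"dz":0,"wx":0,"wy":0,"wz":0}])

```text
clock: 2.48
tcp_pos: [0.4916, -0.2568, 0.1166]
tool_rot: [1.0, -0.001, 0.0, 0.0]
ft_force: [0.4, 0.1, 0.0]
gripper_width: 0.0001
grasp_force: 0.0
```

Run:
```python
from h import *
s=state();print(s["clock"],s["qpos"].round(2),s["tcp_pos"].round(4),s["tool_rot"].round(4),s["ft_force"].round(2))
c=get_calibration("wrist");im=snapshot("wrist");cv2.imwrite("pics/w1.png",im[:,:,::-1])
print((-c["R"].T@c["t"]).round(3))
for b,a,wh in blobs(im.min(2)>125,(0,0,560,420),60): print("key",b.round(1),a,wh,ray(c,b,.053).round(4))
```

```text
2.475 [ 0.36  0.5   0.05  2.07 -0.04  0.57 -1.13] [ 0.4916 -0.2568  0.1166] [ 1.e+00 -7.e-04  2.e-04  3.e-04] [0.38 0.11 0.05]
[ 0.571 -0.257  0.285]
key [16.8  6.4] 449 [41 22] [ 0.6229 -0.1011  0.053 ]
key [ 83.2 190.4] 49423 [178 420] [ 0.5102 -0.1203  0.053 ]
key [295.7 113. ] 32814 [278 259] [ 0.5618 -0.2674  0.053 ]
key [497.8   7.5] 1602 [112  22] [ 0.622  -0.3868  0.053 ]
key [466.5 241.1] 46835 [290 357] [ 0.4717 -0.3933  0.053 ]
key [519.8  66.3] 3011 [61 64] [ 0.5897 -0.4068  0.053 ]
key [354.4 228.2] 607 [37 32] [ 0.4819 -0.3107  0.053 ]
key [238.  307.9] 145 [18 31] [ 0.4154 -0.2242  0.053 ]
key [280.5 374.9] 393 [16 35] [ 0.3502 -0.2573  0.053 ]
key [389.2 376.4] 158 [25 24] [ 0.3484 -0.3488  0.053 ]
```

View pics/w1.png

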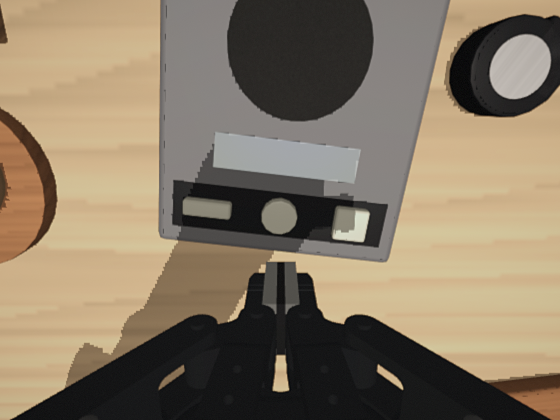

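The wrist view shows the bar key at about (207,209), the round key at (279,216) and the square key at (351,224). I'll check these against the first fix.

Run:
```python
from h import *
c=get_calibration("wrist")
for b in((207,208.5),(279,216),(351,224)): print(ray(c,b,.053).round(4))
im=cv2.imread("pics/w1.png")
for b,a,wh in blobs(im.max(2)<60,(200,0,400,125),3000): print("pad",b,a,wh)
print(ray(c,(300,43),.047).round(4))
```

```text
[ 0.4972 -0.2057  0.053 ]
[ 0.4915 -0.2567  0.053 ]
[ 0.4853 -0.3085  0.053 ]
pad [299.46852627  53.70694313] 14806 [146 121]
[ 0.6044 -0.2702  0.047 ]
```

Request:
play_rows(gripper=0, moves=[{"dx":0,"dy":0,"dz":0.025,"wx":0,"wy":0,"wz":0},{"dx":0,"dy":0,"dz":0.025,"wx":0,"wy":0,"wz":0},{"dx":0,"dy":0,"dz":0.01,"wx":0,"wy":0,"wz":0},{"dx":0,"dy":0,"dz":0.005,"wx":0,"wy":0,"wz":0},{"dx":0,"dy":0,"dz":0.003,"wx":0,"wy":0,"wz":0},{"dx":0,"dy":0,"dz":0.002,"wx":0,"wy":0,"wz":0},{"dx":0,"dy":0,"dz":0,"wx":0,"wy":0,"wz":0},{"dx":0,"dy":0,"dz":0,"wx":0,"wy":0,"wz":0}])

```text
clock: 3.52
tcp_pos: [0.4918, -0.256, 0.0463]
tool_rot: [1.0, -0.0, 0.0, 0.0]
ft_force: [0.1, -0.3, -0.2]
gripper_width: 0.0002
grasp_force: 0.0
```

Run:
```python
from h import *
s=state();print(s["clock"],s["tcp_pos"].round(4),s["ft_force"].round(2),s["torque"].round(2))
im=snapshot("side");w=snapshot("wrist")
print(state()["ft_force"].round(2))
a=cv2.resize(im[230:330,210:340],(390,300),interpolation=cv2.INTER_CUBIC)
b=cv2.resize(w[150:300,200:400],(400,300))
cv2.imwrite("pics/p1.png",np.hstack([a,b])[:,:,::-1])
```

```text
3.525 [ 0.4918 -0.256   0.0463] [ 0.06 -0.28 -0.19] [ 0.01 -0.01  0.  ]
[ 0.17 -0.06 -0.93]
```

View pics/p1.png

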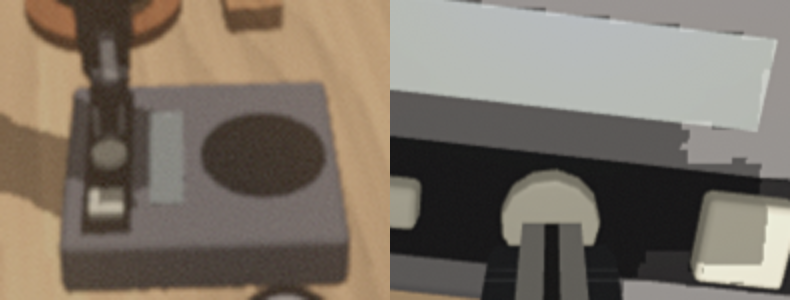

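The fingertips show at wrist pixel (281,262), level with the key. In the side view they end above the key, whose top is fully visible, and there is no force, so the true tip must be higher than the TCP reading suggests. I'll work out the tip height from the two views.

Run:
```python
from h import *
c=get_calibration("wrist");t=state()["tcp_pos"]
for z in(0,.01,.02,.03,.04,.05): print(z,(ray(c,(281,262),t[2]+z)-t).round(4))
c=get_calibration("side")
for z in(0,.01,.02):
  p=c["mtx"]@(c["R"]@(t+[0,0,z])+c["t"]);p=p/p[2];print((p[:2]-[210,230])*3)
```

```text
0 [-0.0049 -0.0008  0.    ]
0.01 [ 0.0001 -0.0008  0.01  ]
0.02 [ 0.0051 -0.0008  0.02  ]
0.03 [ 0.0101 -0.0008  0.03  ]
0.04 [ 0.0151 -0.0008  0.04  ]
0.05 [ 0.0201 -0.0007  0.05  ]
[108.44994689 156.61647667]
[107.84403128 146.0733735 ]
[107.23179343 135.42026167]
```

Request:
play_rows(gripper=0, moves=[{"dx":0,"dy":0,"dz":0.003,"wx":0,"wy":0,"wz":0},{"dx":0,"dy":0,"dz":0.002,"wx":0,"wy":0,"wz":0},{"dx":0,"dy":0,"dz":0,"wx":0,"wy":0,"wz":0}])

```text
clock: 4.0
tcp_pos: [0.4914, -0.2558, 0.0407]
tool_rot: [1.0, -0.0, -0.0, -0.0]
ft_force: [-0.3, 0.6, -0.6]
gripper_width: -0.0002
grasp_force: 0.0
```

Request:
play_rows(gripper=0, moves=[{"dx":0,"dy":0,"dz":0.003,"wx":0,"wy":0,"wz":0},{"dx":0,"dy":0,"dz":0.002,"wx":0,"wy":0,"wz":0},{"dx":0,"dy":0,"dz":0,"wx":0,"wy":0,"wz":0}])

```text
clock: 4.38
tcp_pos: [0.4915, -0.2558, 0.0358]
tool_rot: [1.0, -0.0, -0.0, -0.0]
ft_force: [0.3, -0.2, 0.4]
gripper_width: -0.0
grasp_force: 0.0
```

Request:
play_rows(gripper=0, moves=[{"dx":0,"dy":0,"dz":0.002,"wx":0,"wy":0,"wz":0},{"dx":0,"dy":0,"dz":0.002,"wx":0,"wy":0,"wz":0},{"dx":0,"dy":0,"dz":0,"wx":0,"wy":0,"wz":0}])

```text
clock: 4.75
tcp_pos: [0.4915, -0.2558, 0.0318]
tool_rot: [1.0, -0.0, -0.0, -0.0]
ft_force: [-0.5, -0.2, 0.3]
gripper_width: -0.0001
grasp_force: 0.0
```

Run:
```python
from h import *
s=state();print(s["clock"],s["tcp_pos"].round(4),s["ft_force"].round(2),s["torque"].round(2))
im=snapshot("side");w=snapshot("scene")
a=cv2.resize(im[230:330,210:310],(380,380),interpolation=cv2.INTER_CUBIC)
b=cv2.resize(w[100:180,170:250],(380,380),interpolation=cv2.INTER_CUBIC)
cv2.imwrite("pics/p2.png",np.hstack([a,b])[:,:,::-1])
```

```text
4.75 [ 0.4915 -0.2558  0.0318] [-0.52 -0.22  0.33] [0.02 0.03 0.02]
```

View pics/p2.png

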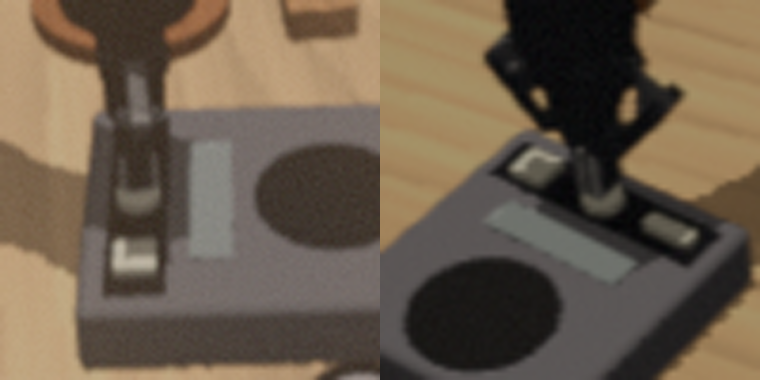

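The tips are now just at the round key's top, covering its rear half in both views. The real tip is therefore about 20 mm above the reported TCP, so I'll keep going down until I feel contact.

Request:
play_rows(gripper=0, moves=[{"dx":0,"dy":0,"dz":0.002,"wx":0,"wy":0,"wz":0},{"dx":0,"dy":0,"dz":0.002,"wx":0,"wy":0,"wz":0},{"dx":0,"dy":0,"dz":0,"wx":0,"wy":0,"wz":0}])

```text
clock: 5.22
tcp_pos: [0.4917, -0.2559, 0.0279]
tool_rot: [1.0, -0.0, -0.0, -0.0]
ft_force: [-0.4, 0.3, 0.1]
gripper_width: 0.0001
grasp_force: 0.0
```

Request:
play_rows(gripper=0, moves=[{"dx":0,"dy":0,"dz":0.002,"wx":0,"wy":0,"wz":0},{"dx":0,"dy":0,"dz":0.002,"wx":0,"wy":0,"wz":0},{"dx":0,"dy":0,"dz":0,"wx":0,"wy":0,"wz":0}])

```text
clock: 5.6
tcp_pos: [0.4917, -0.2559, 0.024]
tool_rot: [1.0, -0.0, -0.0, -0.0]
ft_force: [-0.5, 0.7, 2.0]
gripper_width: 0.0006
grasp_force: 1.4
```

Request:
play_rows(gripper=0, moves=[{"dx":0,"dy":0,"dz":0.002,"wx":0,"wy":0,"wz":0},{"dx":0,"dy":0,"dz":0.002,"wx":0,"wy":0,"wz":0},{"dx":0,"dy":0,"dz":0.001,"wx":0,"wy":0,"wz":0},{"dx":0,"dy":0,"dz":0,"wx":0,"wy":0,"wz":0},{"dx":0,"dy":0,"dz":0,"wx":0,"wy":0,"wz":0},{"dx":0,"dy":0,"dz":0,"wx":0,"wy":0,"wz":0},{"dx":0,"dy":0,"dz":0,"wx":0,"wy":0,"wz":0},{"dx":0,"dy":0,"dz":0,"wx":0,"wy":0,"wz":0}])

```text
clock: 6.6
tcp_pos: [0.4917, -0.256, 0.0213]
tool_rot: [1.0, -0.0, 0.0, -0.0]
ft_force: [-4.2, 2.7, 23.5]
gripper_width: 0.0004
grasp_force: 11.6
```

Round key fully down: 23 N on its stop. Full-down is a reported z of about 0.021, so the tips sit about 26 mm above the reported TCP. Next is the bar key.

Request:
play_rows(gripper=0, moves=[{"dx":0,"dy":0,"dz":-0.005,"wx":0,"wy":0,"wz":0},{"dx":0,"dy":0,"dz":-0.02,"wx":0,"wy":0,"wz":0},{"dx":0.003,"dy":-0.026,"dz":0,"wx":0,"wy":0,"wz":0},{"dx":0.003,"dy":-0.025,"dz":0,"wx":0,"wy":0,"wz":0},{"dx":0,"dy":0,"dz":0,"wx":0,"wy":0,"wz":0},{"dx":0,"dy":0,"dz":0.012,"wx":0,"wy":0,"wz":0},{"dx":0,"dy":0,"dz":0.004,"wx":0,"wy":0,"wz":0},{"dx":0,"dy":0,"dz":0.004,"wx":0,"wy":0,"wz":0},{"dx":0,"dy":0,"dz":0.004,"wx":0,"wy":0,"wz":0},{"dx":0,"dy":0,"dz":0,"wx":0,"wy":0,"wz":0},{"dx":0,"dy":0,"dz":0,"wx":0,"wy":0,"wz":0},{"dx":0,"dy":0,"dz":0,"wx":0,"wy":0,"wz":0},{"dx":0,"dy":0,"dz":0,"wx":0,"wy":0,"wz":0},{"dx":0,"dy":0,"dz":0,"wx":0,"wy":0,"wz":0}])

```text
clock: 8.35
tcp_pos: [0.4969, -0.2061, 0.0215]
tool_rot: [1.0, -0.001, -0.0, 0.0]
ft_force: [-4.6, 0.6, 16.3]
gripper_width: -0.0
grasp_force: 8.2
```

Request:
play_rows(gripper=0, moves=[{"dx":0,"dy":0,"dz":-0.005,"wx":0,"wy":0,"wz":0},{"dx":0,"dy":0,"dz":-0.02,"wx":0,"wy":0,"wz":0},{"dx":-0.004,"dy":0.034,"dz":0,"wx":0,"wy":0,"wz":0},{"dx":-0.004,"dy":0.035,"dz":0,"wx":0,"wy":0,"wz":0},{"dx":-0.004,"dy":0.034,"dz":0,"wx":0,"wy":0,"wz":0},{"dx":0,"dy":0,"dz":0,"wx":0,"wy":0,"wz":0},{"dx":0,"dy":0,"dz":0.013,"wx":0,"wy":0,"wz":0},{"dx":0,"dy":0,"dz":0.004,"wx":0,"wy":0,"wz":0},{"dx":0,"dy":0,"dz":0.004,"wx":0,"wy":0,"wz":0},{"dx":0,"dy":0,"dz":0.004,"wx":0,"wy":0,"wz":0},{"dx":0,"dy":0,"dz":0,"wx":0,"wy":0,"wz":0},{"dx":0,"dy":0,"dz":0,"wx":0,"wy":0,"wz":0},{"dx":0,"dy":0,"dz":0,"wx":0,"wy":0,"wz":0},{"dx":0,"dy":0,"dz":0,"wx":0,"wy":0,"wz":0},{"dx":0,"dy":0,"dz":0,"wx":0,"wy":0,"wz":0}])

```text
clock: 10.22
tcp_pos: [0.4853, -0.3058, 0.0215]
tool_rot: [1.0, 0.001, -0.001, -0.001]
ft_force: [-4.3, 4.8, 17.2]
gripper_width: -0.0
grasp_force: 8.2
```

All three keys are pressed. Now up and over to the foot on the round board, with the gripper open.

Request:
play_rows(gripper=0, moves=[{"dx":0,"dy":0,"dz":-0.01,"wx":0,"wy":0,"wz":0},{"dx":0,"dy":0,"dz":-0.035,"wx":0,"wy":0,"wz":0},{"dx":0,"dy":0,"dz":-0.035,"wx":0,"wy":0,"wz":0},{"dx":0,"dy":0,"dz":-0.035,"wx":0,"wy":0,"wz":0},{"dx":0,"dy":0,"dz":-0.025,"wx":0,"wy":0,"wz":0}])

```text
clock: 10.85
tcp_pos: [0.4864, -0.3084, 0.1617]
tool_rot: [1.0, 0.0, 0.001, 0.001]
ft_force: [0.4, 0.7, -0.5]
gripper_width: -0.0
grasp_force: 0.0
```

Request:
play_rows(gripper=1, moves=[{"dx":0.002,"dy":-0.024,"dz":0,"wx":0,"wy":0,"wz":0},{"dx":0.003,"dy":-0.035,"dz":0,"wx":0,"wy":0,"wz":0},{"dx":0.003,"dy":-0.035,"dz":0,"wx":0,"wy":0,"wz":0},{"dx":0.004,"dy":-0.035,"dz":0,"wx":0,"wy":0,"wz":0},{"dx":0.004,"dy":-0.035,"dz":0,"wx":0,"wy":0,"wz":0},{"dx":0.004,"dy":-0.035,"dz":0,"wx":0,"wy":0,"wz":0},{"dx":0.003,"dy":-0.035,"dz":0,"wx":0,"wy":0,"wz":0},{"dx":0.003,"dy":-0.035,"dz":0,"wx":0,"wy":0,"wz":0},{"dx":0.002,"dy":-0.035,"dz":0,"wx":0,"wy":0,"wz":0},{"dx":0,"dy":0,"dz":0,"wx":0,"wy":0,"wz":0},{"dx":0,"dy":0,"dz":0,"wx":0,"wy":0,"wz":0}])

```text
clock: 12.22
tcp_pos: [0.5137, -0.0045, 0.16]
tool_rot: [1.0, -0.0, 0.0, 0.0]
ft_force: [0.2, -0.4, 0.8]
gripper_width: 0.0852
grasp_force: 0.0
```

Run:
```python
from h import *
s=state();print(s["clock"],s["tcp_pos"].round(4),s["tool_rot"].round(4),s["ft_force"].round(2),s["gripper_width"])
c=get_calibration("wrist");w=snapshot("wrist");im=snapshot("side")
cc=c["mtx"]@(c["R"]@np.array([.514,-.004,.143])+c["t"]);print("pred top px",cc/cc[2])
a=cv2.resize(im[90:250,180:320],(350,400),interpolation=cv2.INTER_CUBIC)
b=cv2.resize(w,(450,338));b=cv2.copyMakeBorder(b,0,62,0,0,0)
cv2.imwrite("pics/p3.png",np.hstack([a,b])[:,:,::-1])
```

```text
12.225 [ 0.5137 -0.0045  0.16  ] [ 1.e+00 -1.e-04  1.e-04  3.e-04] [ 0.21 -0.44  0.78] 0.08517869218277682
pred top px [278.57275039 240.82212913   1.        ]
```

View pics/p3.png

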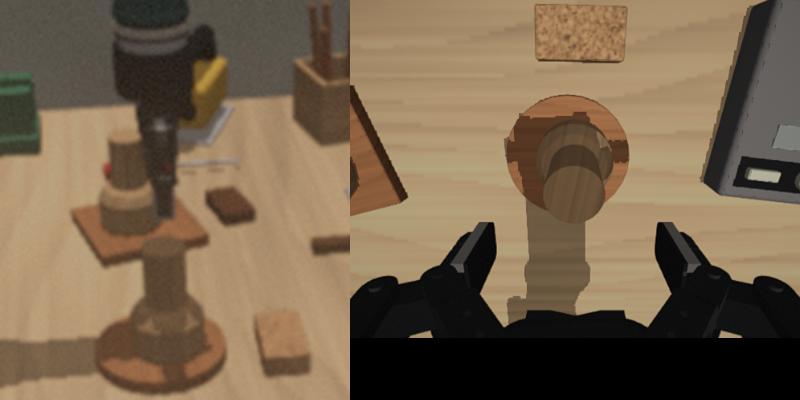

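The side and wrist views agree. The foot top is where predicted, at wrist (280,240), and the open tips are about 39 mm above the reported TCP. I'll descend 0.096 and close.

Request:
play_rows(gripper=1, moves=[{"dx":0,"dy":0,"dz":0.02,"wx":0,"wy":0,"wz":0},{"dx":0,"dy":0,"dz":0.026,"wx":0,"wy":0,"wz":0},{"dx":0,"dy":0,"dz":0.025,"wx":0,"wy":0,"wz":0},{"dx":0,"dy":0,"dz":0.015,"wx":0,"wy":0,"wz":0},{"dx":0,"dy":0,"dz":0.01,"wx":0,"wy":0,"wz":0},{"dx":0,"dy":0,"dz":0,"wx":0,"wy":0,"wz":0},{"dx":0,"dy":0,"dz":0,"wx":0,"wy":0,"wz":0}])

```text
clock: 13.2
tcp_pos: [0.5142, -0.004, 0.0645]
tool_rot: [1.0, -0.0, 0.001, -0.0]
ft_force: [0.4, -0.2, 1.9]
gripper_width: 0.0852
grasp_force: 0.0
```

Request:
play_rows(gripper=0, moves=[{"dx":0,"dy":0,"dz":0,"wx":0,"wy":0,"wz":0},{"dx":0,"dy":0,"dz":0,"wx":0,"wy":0,"wz":0},{"dx":0,"dy":0,"dz":0,"wx":0,"wy":0,"wz":0},{"dx":0,"dy":0,"dz":0,"wx":0,"wy":0,"wz":0},{"dx":0,"dy":0,"dz":0,"wx":0,"wy":0,"wz":0},{"dx":0,"dy":0,"dz":0,"wx":0,"wy":0,"wz":0},{"dx":0,"dy":0,"dz":0,"wx":0,"wy":0,"wz":0},{"dx":0,"dy":0,"dz":0,"wx":0,"wy":0,"wz":0}])

```text
clock: 14.2
tcp_pos: [0.514, -0.0036, 0.0647]
tool_rot: [1.0, 0.0, 0.0, -0.0]
ft_force: [-0.5, 0.2, 5.9]
gripper_width: 0.0448
grasp_force: 60.5
```

Request:
play_rows(gripper=0, moves=[{"dx":0,"dy":0,"dz":-0.003,"wx":0,"wy":0,"wz":0},{"dx":0,"dy":0,"dz":-0.008,"wx":0,"wy":0,"wz":0},{"dx":0,"dy":0,"dz":-0.012,"wx":0,"wy":0,"wz":0},{"dx":0,"dy":0,"dz":-0.012,"wx":0,"wy":0,"wz":0},{"dx":0,"dy":0,"dz":-0.007,"wx":0,"wy":0,"wz":0},{"dx":0,"dy":0,"dz":-0.003,"wx":0,"wy":0,"wz":0},{"dx":0,"dy":0,"dz":0,"wx":0,"wy":0,"wz":0},{"dx":0,"dy":0,"dz":0,"wx":0,"wy":0,"wz":0},{"dx":0,"dy":0,"dz":0,"wx":0,"wy":0,"wz":0},{"dx":0,"dy":0,"dz":0,"wx":0,"wy":0,"wz":0},{"dx":0,"dy":0,"dz":0,"wx":0,"wy":0,"wz":0},{"dx":0,"dy":0,"dz":0,"wx":0,"wy":0,"wz":0},{"dx":0,"dy":0,"dz":0,"wx":0,"wy":0,"wz":0}])

```text
clock: 15.82
tcp_pos: [0.5137, -0.0039, 0.109]
tool_rot: [1.0, -0.0, -0.0, -0.0]
ft_force: [-0.9, 0.6, -4.1]
gripper_width: 0.0446
grasp_force: 61.9
```

```bash
cat > m.py <<'E'
from h import *
F=[];E=[]
for i in range(8):
    im=snapshot("side"); s=state(); F.append(s["ft_force"]); E.append(s["effort"])
print(s["clock"],s["tcp_pos"].round(4),np.mean(F,0).round(2),np.std(F,0).round(2),np.mean(E,0).round(2),s["gripper_width"],s["grasp_force"])
E
python3 m.py; python3 -c "
from h import *
cv2.imwrite('pics/p4.png',cv2.resize(snapshot('side')[100:260,170:330],(480,480))[:,:,::-1])"
```

```text
16.225 [ 0.5137 -0.0039  0.109 ] [ 0.08  0.03 -4.65] [0.51 0.27 0.48] [-0.000e+00 -4.316e+01  9.600e-01 -1.298e+01  1.000e-02  0.000e+00
 -0.000e+00] 0.0450248832119051 61.94809377193451
```

View pics/p4.png

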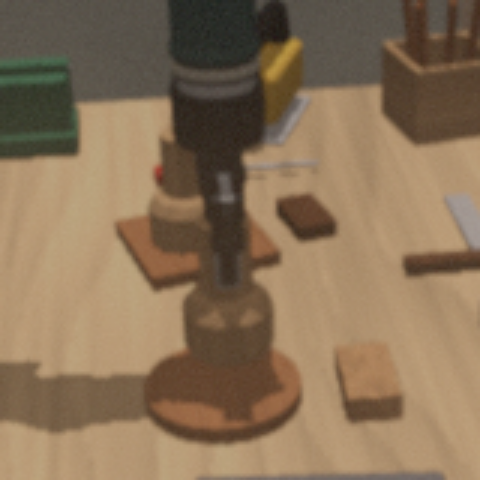

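The foot is lifted cleanly and upright, and weighs about 4.65 N (0.47 kg), so it looks like the damp one. I'll set it back.

Request:
play_rows(gripper=0, moves=[{"dx":0,"dy":0,"dz":0.006,"wx":0,"wy":0,"wz":0},{"dx":0,"dy":0,"dz":0.012,"wx":0,"wy":0,"wz":0},{"dx":0,"dy":0,"dz":0.01,"wx":0,"wy":0,"wz":0},{"dx":0,"dy":0,"dz":0.006,"wx":0,"wy":0,"wz":0},{"dx":0,"dy":0,"dz":0.004,"wx":0,"wy":0,"wz":0},{"dx":0,"dy":0,"dz":0.003,"wx":0,"wy":0,"wz":0},{"dx":0,"dy":0,"dz":0.002,"wx":0,"wy":0,"wz":0},{"dx":0,"dy":0,"dz":0.002,"wx":0,"wy":0,"wz":0},{"dx":0,"dy":0,"dz":0,"wx":0,"wy":0,"wz":0},{"dx":0,"dy":0,"dz":0,"wx":0,"wy":0,"wz":0}])

```text
clock: 17.52
tcp_pos: [0.514, -0.0038, 0.0647]
tool_rot: [1.0, -0.0, 0.0, -0.0]
ft_force: [-2.1, -0.2, 4.4]
gripper_width: 0.0449
grasp_force: 62.5
```

Request:
play_rows(gripper=1, moves=[{"dx":0,"dy":0,"dz":0,"wx":0,"wy":0,"wz":0},{"dx":0,"dy":0,"dz":0,"wx":0,"wy":0,"wz":0},{"dx":0,"dy":0,"dz":0,"wx":0,"wy":0,"wz":0},{"dx":0,"dy":0,"dz":0,"wx":0,"wy":0,"wz":0},{"dx":0,"dy":0,"dz":0,"wx":0,"wy":0,"wz":0},{"dx":0,"dy":0,"dz":0,"wx":0,"wy":0,"wz":0},{"dx":0,"dy":0,"dz":-0.02,"wx":0,"wy":0,"wz":0},{"dx":0,"dy":0,"dz":-0.03,"wx":0,"wy":0,"wz":0},{"dx":0,"dy":0,"dz":-0.03,"wx":0,"wy":0,"wz":0},{"dx":0,"dy":0,"dz":-0.02,"wx":0,"wy":0,"wz":0}])

```text
clock: 18.77
tcp_pos: [0.514, -0.0039, 0.1654]
tool_rot: [1.0, -0.0, 0.001, -0.0]
ft_force: [-0.2, -0.2, -0.7]
gripper_width: 0.0858
grasp_force: 0.0
```

Request:
play_rows(gripper=1, moves=[{"dx":-0.002,"dy":-0.0225,"dz":0,"wx":0,"wy":0,"wz":0},{"dx":-0.003,"dy":-0.035,"dz":0,"wx":0,"wy":0,"wz":0},{"dx":-0.003,"dy":-0.035,"dz":0,"wx":0,"wy":0,"wz":0},{"dx":-0.003,"dy":-0.035,"dz":0,"wx":0,"wy":0,"wz":0},{"dx":-0.003,"dy":-0.035,"dz":0,"wx":0,"wy":0,"wz":0},{"dx":-0.003,"dy":-0.035,"dz":0,"wx":0,"wy":0,"wz":0},{"dx":-0.002,"dy":-0.035,"dz":0,"wx":0,"wy":0,"wz":0},{"dx":-0.001,"dy":-0.035,"dz":0,"wx":0,"wy":0,"wz":0},{"dx":-0.001,"dy":-0.025,"dz":0,"wx":0,"wy":0,"wz":0},{"dx":0,"dy":0,"dz":0,"wx":0,"wy":0,"wz":0},{"dx":0,"dy":0,"dz":0,"wx":0,"wy":0,"wz":0}])

```text
clock: 20.15
tcp_pos: [0.4926, 0.2872, 0.1638]
tool_rot: [1.0, -0.001, -0.0, 0.001]
ft_force: [0.7, 0.2, 0.1]
gripper_width: 0.0851
grasp_force: 0.0
```

Run:
```python
from h import *
s=state();print(s["clock"],s["tcp_pos"].round(4),s["tool_rot"].round(4),s["ft_force"].round(2),s["gripper_width"])
c=get_calibration("wrist");w=snapshot("wrist")
cc=c["mtx"]@(c["R"]@np.array([.493,.2885,.143])+c["t"]);print("pred top px",cc/cc[2])
cv2.imwrite("pics/p5.png",np.hstack([w[140:390,160:400],snapshot("side")[100:350,170:400]])[:,:,::-1])
```

```text
20.15 [0.4926 0.2872 0.1638] [ 1.e+00 -5.e-04 -3.e-04  7.e-04] [0.67 0.24 0.11] 0.08509277728667071
pred top px [277.1488456  238.06055093   1.        ]
```

View pics/p5.png

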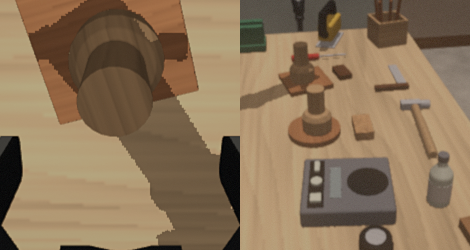

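Foot 1 stands upright on the round board again. The second foot's top is at wrist (275,238), within about 1 mm of the prediction.

Request:
play_rows(gripper=1, moves=[{"dx":0,"dy":-0.0015,"dz":0.02,"wx":0,"wy":0,"wz":0},{"dx":0,"dy":0,"dz":0.026,"wx":0,"wy":0,"wz":0},{"dx":0,"dy":0,"dz":0.026,"wx":0,"wy":0,"wz":0},{"dx":0,"dy":0,"dz":0.017,"wx":0,"wy":0,"wz":0},{"dx":0,"dy":0,"dz":0.01,"wx":0,"wy":0,"wz":0},{"dx":0,"dy":0,"dz":0,"wx":0,"wy":0,"wz":0},{"dx":0,"dy":0,"dz":0,"wx":0,"wy":0,"wz":0}])

```text
clock: 21.12
tcp_pos: [0.4933, 0.2904, 0.0657]
tool_rot: [1.0, -0.0, 0.001, -0.0]
ft_force: [0.4, 0.6, -0.7]
gripper_width: 0.0853
grasp_force: 0.0
```

Request:
play_rows(gripper=0, moves=[{"dx":0,"dy":0,"dz":0,"wx":0,"wy":0,"wz":0},{"dx":0,"dy":0,"dz":0,"wx":0,"wy":0,"wz":0},{"dx":0,"dy":0,"dz":0,"wx":0,"wy":0,"wz":0},{"dx":0,"dy":0,"dz":0,"wx":0,"wy":0,"wz":0},{"dx":0,"dy":0,"dz":0,"wx":0,"wy":0,"wz":0},{"dx":0,"dy":0,"dz":0,"wx":0,"wy":0,"wz":0},{"dx":0,"dy":0,"dz":0,"wx":0,"wy":0,"wz":0},{"dx":0,"dy":0,"dz":0,"wx":0,"wy":0,"wz":0}])

```text
clock: 22.12
tcp_pos: [0.4931, 0.2906, 0.0657]
tool_rot: [1.0, -0.0, 0.0, -0.0]
ft_force: [-0.8, 0.3, 5.0]
gripper_width: 0.0448
grasp_force: 60.9
```

Request:
play_rows(gripper=0, moves=[{"dx":0,"dy":0,"dz":-0.003,"wx":0,"wy":0,"wz":0},{"dx":0,"dy":0,"dz":-0.008,"wx":0,"wy":0,"wz":0},{"dx":0,"dy":0,"dz":-0.012,"wx":0,"wy":0,"wz":0},{"dx":0,"dy":0,"dz":-0.012,"wx":0,"wy":0,"wz":0},{"dx":0,"dy":0,"dz":-0.007,"wx":0,"wy":0,"wz":0},{"dx":0,"dy":0,"dz":-0.003,"wx":0,"wy":0,"wz":0},{"dx":0,"dy":0,"dz":0,"wx":0,"wy":0,"wz":0},{"dx":0,"dy":0,"dz":0,"wx":0,"wy":0,"wz":0},{"dx":0,"dy":0,"dz":0,"wx":0,"wy":0,"wz":0},{"dx":0,"dy":0,"dz":0,"wx":0,"wy":0,"wz":0},{"dx":0,"dy":0,"dz":0,"wx":0,"wy":0,"wz":0},{"dx":0,"dy":0,"dz":0,"wx":0,"wy":0,"wz":0},{"dx":0,"dy":0,"dz":0,"wx":0,"wy":0,"wz":0}])

```text
clock: 23.75
tcp_pos: [0.4927, 0.2901, 0.11]
tool_rot: [1.0, -0.0, -0.0, -0.0]
ft_force: [-0.1, -0.5, -2.3]
gripper_width: 0.0445
grasp_force: 61.5
```

```bash
python3 m.py
```

```text
24.15 [0.4927 0.2901 0.11  ] [-0.02 -0.25 -2.55] [0.4  0.36 0.47] [-0.000e+00 -4.665e+01  8.400e-01 -1.406e+01  0.000e+00  1.000e-02
  0.000e+00] 0.04450603351488592 61.4564023911953
```

The second foot weighs 2.55 N (0.26 kg), so it is the lighter one. I'll set it back on the square board, then return to the first.

Request:
play_rows(gripper=0, moves=[{"dx":0,"dy":0,"dz":0.006,"wx":0,"wy":0,"wz":0},{"dx":0,"dy":0,"dz":0.012,"wx":0,"wy":0,"wz":0},{"dx":0,"dy":0,"dz":0.01,"wx":0,"wy":0,"wz":0},{"dx":0,"dy":0,"dz":0.006,"wx":0,"wy":0,"wz":0},{"dx":0,"dy":0,"dz":0.004,"wx":0,"wy":0,"wz":0},{"dx":0,"dy":0,"dz":0.003,"wx":0,"wy":0,"wz":0},{"dx":0,"dy":0,"dz":0.002,"wx":0,"wy":0,"wz":0},{"dx":0,"dy":0,"dz":0.002,"wx":0,"wy":0,"wz":0},{"dx":0,"dy":0,"dz":0,"wx":0,"wy":0,"wz":0},{"dx":0,"dy":0,"dz":0,"wx":0,"wy":0,"wz":0}])

```text
clock: 25.4
tcp_pos: [0.4929, 0.2903, 0.0657]
tool_rot: [1.0, -0.0, 0.0, -0.0]
ft_force: [-1.7, -1.0, 4.9]
gripper_width: 0.0446
grasp_force: 61.9
```

Request:
play_rows(gripper=1, moves=[{"dx":0,"dy":0,"dz":0,"wx":0,"wy":0,"wz":0},{"dx":0,"dy":0,"dz":0,"wx":0,"wy":0,"wz":0},{"dx":0,"dy":0,"dz":0,"wx":0,"wy":0,"wz":0},{"dx":0,"dy":0,"dz":0,"wx":0,"wy":0,"wz":0},{"dx":0,"dy":0,"dz":0,"wx":0,"wy":0,"wz":0},{"dx":0,"dy":0,"dz":0,"wx":0,"wy":0,"wz":0},{"dx":0,"dy":0,"dz":-0.02,"wx":0,"wy":0,"wz":0},{"dx":0,"dy":0,"dz":-0.03,"wx":0,"wy":0,"wz":0},{"dx":0,"dy":0,"dz":-0.03,"wx":0,"wy":0,"wz":0},{"dx":0,"dy":0,"dz":-0.02,"wx":0,"wy":0,"wz":0}])

```text
clock: 26.65
tcp_pos: [0.4931, 0.2904, 0.1665]
tool_rot: [1.0, -0.0, 0.001, -0.0]
ft_force: [0.6, -0.6, 0.2]
gripper_width: 0.0854
grasp_force: 0.0
```

Request:
play_rows(gripper=1, moves=[{"dx":0.002,"dy":0.024,"dz":0,"wx":0,"wy":0,"wz":0},{"dx":0.003,"dy":0.035,"dz":0,"wx":0,"wy":0,"wz":0},{"dx":0.003,"dy":0.035,"dz":0,"wx":0,"wy":0,"wz":0},{"dx":0.003,"dy":0.035,"dz":0,"wx":0,"wy":0,"wz":0},{"dx":0.003,"dy":0.035,"dz":0,"wx":0,"wy":0,"wz":0},{"dx":0.003,"dy":0.035,"dz":0,"wx":0,"wy":0,"wz":0},{"dx":0.002,"dy":0.035,"dz":0,"wx":0,"wy":0,"wz":0},{"dx":0.001,"dy":0.035,"dz":0,"wx":0,"wy":0,"wz":0},{"dx":0.001,"dy":0.025,"dz":0,"wx":0,"wy":0,"wz":0},{"dx":0,"dy":0,"dz":0,"wx":0,"wy":0,"wz":0},{"dx":0,"dy":0,"dz":0,"wx":0,"wy":0,"wz":0}])

```text
clock: 28.02
tcp_pos: [0.5137, -0.0029, 0.165]
tool_rot: [1.0, 0.0, 0.0, -0.0]
ft_force: [-0.5, 0.7, -0.6]
gripper_width: 0.0853
grasp_force: 0.0
```

Request:
play_rows(gripper=1, moves=[{"dx":0,"dy":0.001,"dz":0.02,"wx":0,"wy":0,"wz":0},{"dx":0,"dy":0,"dz":0.027,"wx":0,"wy":0,"wz":0},{"dx":0,"dy":0,"dz":0.027,"wx":0,"wy":0,"wz":0},{"dx":0,"dy":0,"dz":0.017,"wx":0,"wy":0,"wz":0},{"dx":0,"dy":0,"dz":0.01,"wx":0,"wy":0,"wz":0},{"dx":0,"dy":0,"dz":0,"wx":0,"wy":0,"wz":0},{"dx":0,"dy":0,"dz":0,"wx":0,"wy":0,"wz":0}])

```text
clock: 28.9
tcp_pos: [0.5142, -0.0045, 0.0645]
tool_rot: [1.0, 0.0, 0.001, -0.0]
ft_force: [-0.4, -0.1, -0.2]
gripper_width: 0.0854
grasp_force: 0.0
```

Request:
play_rows(gripper=0, moves=[{"dx":0,"dy":0,"dz":0,"wx":0,"wy":0,"wz":0},{"dx":0,"dy":0,"dz":0,"wx":0,"wy":0,"wz":0},{"dx":0,"dy":0,"dz":0,"wx":0,"wy":0,"wz":0},{"dx":0,"dy":0,"dz":0,"wx":0,"wy":0,"wz":0},{"dx":0,"dy":0,"dz":0,"wx":0,"wy":0,"wz":0},{"dx":0,"dy":0,"dz":0,"wx":0,"wy":0,"wz":0},{"dx":0,"dy":0,"dz":0,"wx":0,"wy":0,"wz":0},{"dx":0,"dy":0,"dz":0,"wx":0,"wy":0,"wz":0}])

```text
clock: 29.9
tcp_pos: [0.5141, -0.0045, 0.0647]
tool_rot: [1.0, 0.0, 0.001, -0.0]
ft_force: [-0.1, 1.6, 6.1]
gripper_width: 0.0448
grasp_force: 60.3
```

Request:
play_rows(gripper=0, moves=[{"dx":0,"dy":0,"dz":-0.003,"wx":0,"wy":0,"wz":0},{"dx":0,"dy":0,"dz":-0.008,"wx":0,"wy":0,"wz":0},{"dx":0,"dy":0,"dz":-0.014,"wx":0,"wy":0,"wz":0},{"dx":0,"dy":0,"dz":-0.015,"wx":0,"wy":0,"wz":0},{"dx":0,"dy":0,"dz":-0.015,"wx":0,"wy":0,"wz":0},{"dx":0,"dy":0,"dz":-0.014,"wx":0,"wy":0,"wz":0},{"dx":0,"dy":0,"dz":-0.007,"wx":0,"wy":0,"wz":0},{"dx":0,"dy":0,"dz":-0.003,"wx":0,"wy":0,"wz":0},{"dx":0,"dy":0,"dz":0,"wx":0,"wy":0,"wz":0},{"dx":0,"dy":0,"dz":0,"wx":0,"wy":0,"wz":0}])

```text
clock: 31.15
tcp_pos: [0.5132, -0.0049, 0.1425]
tool_rot: [1.0, -0.0, -0.001, 0.0]
ft_force: [-0.0, -0.1, -5.4]
gripper_width: 0.0446
grasp_force: 61.9
```

Request:
play_rows(gripper=0, moves=[{"dx":0.004,"dy":0.01,"dz":-0.001,"wx":0,"wy":0,"wz":0},{"dx":0.007,"dy":0.02,"dz":0,"wx":0,"wy":0,"wz":0},{"dx":0.008,"dy":0.024,"dz":0,"wx":0,"wy":0,"wz":0},{"dx":0.008,"dy":0.024,"dz":0,"wx":0,"wy":0,"wz":0},{"dx":0.008,"dy":0.024,"dz":0,"wx":0,"wy":0,"wz":0},{"dx":0.008,"dy":0.024,"dz":0,"wx":0,"wy":0,"wz":0},{"dx":0.008,"dy":0.024,"dz":0,"wx":0,"wy":0,"wz":0},{"dx":0.008,"dy":0.024,"dz":0,"wx":0,"wy":0,"wz":0},{"dx":0.008,"dy":0.024,"dz":0,"wx":0,"wy":0,"wz":0},{"dx":0.008,"dy":0.024,"dz":0,"wx":0,"wy":0,"wz":0},{"dx":0.008,"dy":0.02,"dz":0,"wx":0,"wy":0,"wz":0},{"dx":0.005,"dy":0.0125,"dz":0,"wx":0,"wy":0,"wz":0},{"dx":0.003,"dy":0.01,"dz":0,"wx":0,"wy":0,"wz":0},{"dx":0,"dy":0,"dz":0,"wx":0,"wy":0,"wz":0},{"dx":0,"dy":0,"dz":0,"wx":0,"wy":0,"wz":0},{"dx":0,"dy":0,"dz":0,"wx":0,"wy":0,"wz":0},{"dx":0,"dy":0,"dz":0,"wx":0,"wy":0,"wz":0}])

```text
clock: 33.28
tcp_pos: [0.6046, -0.2687, 0.144]
tool_rot: [1.0, 0.0, -0.0, -0.0]
ft_force: [0.0, -0.4, -4.7]
gripper_width: 0.0447
grasp_force: 62.0
```

Run:
```python
from h import *
s=state();print(s["clock"],s["tcp_pos"].round(4),s["tool_rot"].round(4),s["joint_velocities"].round(3),s["ft_force"].round(2))
a=snapshot("side")[110:330,170:400];b=snapshot("scene")[70:290,140:440]
# predicted underside centre & pad centre px in the crops
for n,o in(("side",(170,110)),("scene",(140,70))):
    c=get_calibration(n)
    for X in((s["tcp_pos"][0],s["tcp_pos"][1],.097),(.605,-.2695,.047)):
        p=c["mtx"]@(c["R"]@np.array(X)+c["t"]);print(n,(p[:2]/p[2]-o).round(1)*1.5)
cv2.imwrite("pics/p6.png",cv2.resize(np.hstack([a,b]),None,fx=1.5,fy=1.5)[:,:,::-1])
```

```text
33.275 [ 0.6046 -0.2687  0.144 ] [ 1.e+00  3.e-04 -1.e-04 -1.e-04] [ 0.002 -0.     0.003 -0.003  0.    -0.001 -0.001] [ 0.01 -0.43 -4.67]
side [192.   228.75]
side [191.85 255.9 ]
scene [ 72.15 123.3 ]
scene [ 76.05 142.8 ]
```

View pics/p6.png

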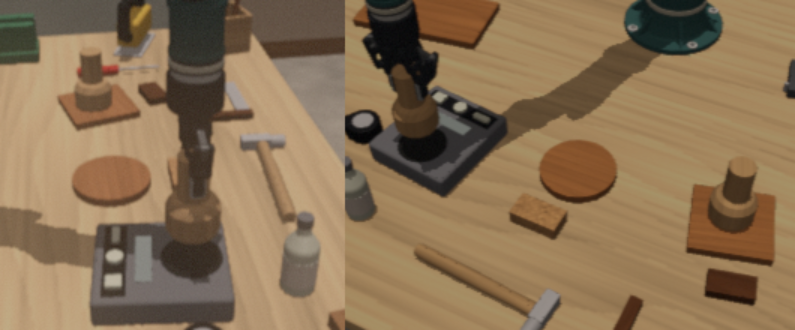

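The heavy foot hangs upright over the pad, with its underside near (192,229) in the side half of the picture, as predicted. The light foot stands on the square board and the bystanders haven't moved. Handing in.

```bash
python3 -c "
from bench import *
print(close_job())"
```

```text
the job is handed in; nothing more can be done
None
```

I pressed the three keys fully down in order and lifted and set back both feet. I handed the job in with the heavier foot (from the round board, about 0.47 kg against 0.26 kg) held upright and still, centred over the reader's pad with a gap of about 5 cm; the other foot is upright on the square board.

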